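Weigh a sample bottle on the two-pan balance

TASK

Weigh the sample bottle (the wide-mouthed one with the big cap): stand it upright on the balance's left pan, stand the 500 g weight (the middle-sized of the three) on the right pan, and slide the poise along the front bar until the beam is level and stays level. Set both down, do not drop them, and leave the other two weights, the other bottle and the calculator where they are.

Things in the scene. Friction and masses are not known exactly. Their poses are not given: they have to be found in the camera images.
- bottle: The sample bottle: amber glass, 143 mm tall; body 70 mm in diameter up to 92 mm, then a shoulder, and a black screw cap 52 mm in diameter from 113 to 143 mm. About 555 to 600 g, exact mass unknown, always heavier than the 500 g weight. Origin: centre of its underside, z up.
- weight_500: The 500 g weight, middle-sized of three steel cylinders of the same shape that stand in any order on a rubber mat: 38 mm in diameter up to 52 mm, then a neck and a 23 mm knob whose top is at 76 mm. Origin: centre of its underside.
- weight_200: The 200 g weight, the smallest: 28 mm in diameter, 62 mm tall. Stays where it is. Origin: centre of its underside.
- weight_1000: The 1 kg weight, the largest: 48 mm in diameter, 90 mm tall. Stays where it is. Origin: centre of its underside.
- balance: The fixed base of the two-pan balance, 170 mm (x) by 300 mm (y), grey. Origin: centre of its underside on the bench. Its +y axis points to the left pan (left as seen by the robot), its -x axis to the front, where the poise bar is. The beam's pivot lies 100 mm above the origin. An upright white pointer scale stands behind the pivot between the pans (at x = +50 mm, 60 mm wide, top 198 mm above the bench).
- beam (a joint): Tilt of the beam in rad: 0 is level, positive is left pan low, negative is right pan low; it stops at about -0.1 and +0.1. Damped: it comes to rest in about 1.5 s. The pans stay horizontal at any tilt, and where on a pan a load stands makes no difference. Near level the beam tilts in proportion to the imbalance: about 0.1 rad for 22 g. Empty, it is level with the poise at 0.
- left_pan_top (a point): Centre of the upper face of the left pan, a flat steel disc 144 mm in diameter. 135 mm above the bench when the beam is level, about 14 mm higher or lower at its stops (high at the start; it sinks 28 mm with almost no resistance under the first load, so follow it down before letting go); 140 mm to the left of the balance's middle.
- right_pan_top (a point): The same for the right pan, 140 mm to the right.
- poise (a joint): Position of the poise along its bar in m: 0 at the left end, 0.2 at the right end. Every 10 mm to the right adds 5 g to the right side, so that moving it about 40 mm takes the beam from just leaving a stop to level. It slides with a light friction of about 0.5 N and stays where it is left.
- poise_knob (a point): Middle of the steel knob on top of the poise, where it can be pushed either way along the bar: knob 22 mm in diameter, 24 mm tall (12 mm above and below this point), on a neck above a block 34 mm square whose top is 16 mm below this point. The bar runs along the balance's y axis, 115 mm in front of its middle; with the beam level this point is 140 mm above the bench, and it rises and falls by up to 10 mm as the beam tilts.
- slim_bottle: Another amber bottle, narrow-necked, 60 mm in diameter, 160 mm tall, cap 31 mm in diameter. Stays where it is. Origin: centre of its underside.
- calculator: Calculator lying in front of the balance, 140 x 78 x 18 mm. Stays where it is. Origin: centre of its underside.
Not all that is in view belongs to the job. What is shaped like the weight_500 but purple is not meant.

How it is judged:
At the end, for the whole second after the job is handed in: The sample bottle stands upright on the left pan (its centre within 55 mm of the pan's), the 500 g weight stands upright on the right pan (within 60 mm), and the beam is at rest and level within 0.02 rad, so that the pans are within about 5 mm of the same height (horizontal distance between bottle and left_pan_top below 0.055 m and z of bottle in the frame of left_pan_top between -0.006 and 0.006 m and angle between each of bottle, weight_500's own z axis and vertical below 0.1 rad and horizontal distance between weight_500 and right_pan_top below 0.06 m and z of weight_500 in the frame of right_pan_top between -0.006 and 0.006 m and value of joint beam between -0.02 and 0.02 rad and velocity of joint beam between -0.03 and 0.03 rad/s and linear speed of each of bottle, weight_500 below 0.02 m/s); the robot touches nothing.
It fails at once if the sample bottle or the 500 g weight is dropped: falls freely by more than about 13 mm (0.5 m/s) ((linear speed of bottle above 0.5 m/s and contact force between bottle and anything else below 0.1 N) or (linear speed of weight_500 above 0.5 m/s and contact force between weight_500 and anything else below 0.1 N)).
It fails at once if the sample bottle or the 500 g weight is tipped over (angle between any of bottle, weight_500's own z axis and vertical above 0.7 rad).
It fails at once if another weight, the other bottle or the calculator is moved by more than 30 mm (distance of any of weight_200, weight_1000, slim_bottle, calculator from where it was at the start of the episode above 0.03 m).
It also fails if it takes over 72 s, if anything falls off the work surface, if the arm or the gripper's body presses on something with over 40 N, if the wrist force passes 120 N, or if a joint passes its speed limit or range.

ROBOT

A 6-joint arm with a two-finger parallel gripper is mounted at the origin on the work surface. World frame = base frame: x ahead of the robot, y to its left, z up, the work surface at z = 0. Lengths are in m, angles in rad, forces in N, time in s.
With the tool pointing down it reaches from about 0.425 to 0.95 m from the base axis. Payload 3.5 kg.
Tool frame: the origin (TCP) lies between the finger pads; the fingertips stand 14 mm ahead of it and the grasp point (between the pads) lies 5 mm behind it; z points along the fingers, y is the line along which they close (so a half turn about z gives the same grasp; the last joint's range is limited). The gripper opens to 85 mm and grips with 20 to 120 N. Pads are 22 mm wide; open, the fingers measure 114 mm over their backs; the gripper's body (76 mm by 85 mm) begins 54 mm behind the grasp point. The pads swing forward as they close: fully open they stand 13 mm farther back than shut.
Start: joints at [1.041, 0.286, 1.577, -0, 1.279, -0.15], TCP at [0.25, 0.627, 0.245] pointing down, gripper open.
Joint ranges: [-2.77, 2.77], [-0.9, 2.22], [0.21, 2.48], [-1.53, 4.67], [0.24, 2.81], [-2.84, 2.84]. Speed limits (rad/s): [2.79, 2.79, 3.14, 3.14, 3.14, 3.14].

INTERFACE

Orientations are given as a unit quaternion [x, y, z, w].
In Python, from plant import * gives the robot as it stands.
- The arm moves only by the tool step_arm, never from a script. Its argument "commands" is a list of rows, each an object of numbers: "gripper": the gripper's target within -1 to 1 (shut at 1, half-way at 0, fully open at -1); "x", "y", "z": the shift along the tool's x, y, z in mm; "spin": the turn about the tool's z in degrees. A call has exactly 10 rows; each row shifts and turns the commanded pose from where the row before left it, along the tool's axes as they then stand; what a row does not reach is not made up. A row lasts 1/10 s, in which the tool goes at most 50 mm and 8.59 degrees, less where a joint would pass 70% of its speed; a pose out of reach is approached as far as the arm can. A call with a gripper value outside its range is refused whole. The fingers move at their own pace and stop on an object; "force" is the grip in N (left out, the last holds). Time passes only in rows, so rows that do not move let the fingers close, or fill a call up. It gives the time, the measured TCP pose, the force, the opening and the grip force at its end, in the units of the state.
- get_state(): the state, without advancing time (a new reading comes with each control period).
- read_camera(name): name is "scene" or "top"; returns a dict with "color" (420x560x3 uint8, red, green, blue), "z_map" (420x560 float32, m along the optical axis (not along the pixel's ray), 0 where there is no reading), "fx", "fy", "cx", "cy" (pixels), "eye" and "attitude" of the camera in the world. Camera axes: x right, y up, looking along -z (the intrinsics and any distortion apply to the point x, -y, -z); pixel columns grow to the right and rows downward; lengths in m; the calibration is good to about 2 mm. A picture is of the moment at which its call begins.
- sign_off(): hands the job in; it is judged then, once.
The state is a dict: "time": time; "qpos": joint angles; "dq": joint speeds; "joint_efforts": joint torques, N m; "eef_pos": TCP position; "tcp_rot": TCP orientation; "contact_force": force on the tool from outside, world axes, zero at the start; "wrist_torque": the same for the moment, N m; "opening": opening from 0.0 (shut) to 1.0 (fully open); "finger_force": force on a finger pad.
Only numpy, scipy, OpenCV 4.12 (cv2) and the standard library are available. Lean on these libraries where they do the work, as an engineer would, in place of code of your own. Each camera call takes 0.05 s, during which the arm holds its last target. There are 200 camera calls.

## Working session

There is one attempt and no reset: what is moved stays moved. The work goes in short steps, Python scripts to look and compute and a tool call to move; the robot and the scene stay as the last step left them, time stands still between calls to the robot, and variables do not carry over. Pictures are saved under pics/ and viewed, at most 10 in all, crops included, and the job is handed in when it is done.

Besides the shell and the picture viewer there is one more tool, called after "Call:" by a JSON object that holds its "op" and its "data". step_arm: Moves the arm, as the interface text tells. Its arguments: {"type":"object","properties":{"commands":{"type":"array"},"force":{"type":"number"}},"required":["commands"]}

```bash
mkdir -p pics; cat > h.py <<'E'
from plant import *
import numpy as np, cv2
from scipy.spatial.transform import Rotation as R
def cam(n):
    c=read_camera(n); np.savez(''+n+'.npz',**{k:np.asarray(v) for k,v in c.items()}); return c
def save(c,f): cv2.imwrite('pics/'+f,cv2.cvtColor(c['color'],cv2.COLOR_RGB2BGR))
def rot(c):
    a=np.asarray(c['attitude'],float); return a if a.shape==(3,3) else R.from_quat(a).as_matrix()
def pt(c,u,v):
    d=float(np.median(c['z_map'][v-1:v+2,u-1:u+2]))
    p=np.array([(u-c['cx'])/c['fx']*d,-(v-c['cy'])/c['fy']*d,-d]); return rot(c)@p+np.asarray(c['eye'])
def cloud(c):
    d=c['z_map'].astype(float); v,u=np.mgrid[:d.shape[0],:d.shape[1]]
    P=np.stack([(u-c['cx'])/c['fx']*d,-(v-c['cy'])/c['fy']*d,-d],-1); P=P@rot(c).T+np.asarray(c['eye']); P[d==0]=np.nan; return P
E
python3 - <<'E'
from h import *
np.set_printoptions(precision=3,suppress=True)
for n in('scene','top'):
    c=cam(n); save(c,n+'1.png'); print({k:v for k,v in c.items() if k not in('color','z_map')})
print(get_state())
E
```

```text
{'fx': 445.0104244441773, 'fy': 445.0104244441773, 'cx': 276.6667130614869, 'cy': 205.62707298719923, 'eye': array([ 1.189, -0.421,  0.741]), 'attitude': array([0.379, 0.219, 0.453, 0.776])}
{'fx': 441.9393044697495, 'fy': 441.9393044697495, 'cx': 279.2446070142829, 'cy': 209.7409040592743, 'eye': array([ 0.304, -0.013,  1.243]), 'attitude': array([-0.054,  0.054,  0.714, -0.696])}
{'time': 0.1, 'qpos': array([ 1.041,  0.287,  1.578, -0.   ,  1.279, -0.15 ]), 'dq': array([-0.   , -0.002, -0.002,  0.001, -0.   , -0.001]), 'joint_efforts': array([  0.002, -40.73 , -29.37 ,  -0.   ,   0.003,   0.   ]), 'eef_pos': array([0.25 , 0.626, 0.244]), 'tcp_rot': array([ 0.189,  0.982, -0.001, -0.   ]), 'contact_force': array([ 0.366, -0.088, -0.503]), 'wrist_torque': array([0.063, 0.02 , 0.05 ]), 'finger_force': 0.0, 'opening': 0.9988668783040819}
```

View pics/scene1.png

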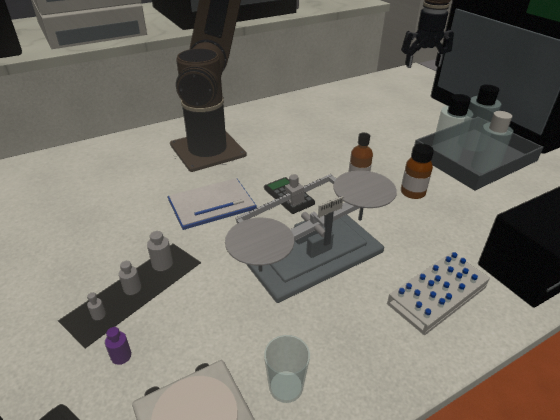

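View pics/top1.png

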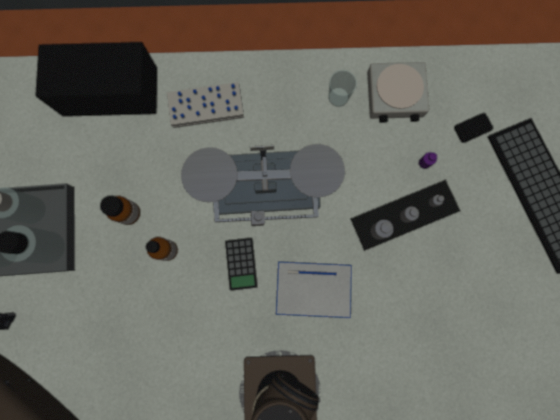

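The scene shows these candidates:
- **Sample bottle:** the wide-cap bottle at scene (418,172), top (115,207). It could be confused with the slim one at (361,155) and the tray bottles at (458,120), (487,110) and (500,135).
- **500 g weight:** the middle one on the mat at scene (130,278), top (411,213). It could be confused with the 1 kg at (160,252), the 200 g at (96,306) and the purple one at (118,345).

In the top view, the pans are at (209,174) and (317,171) and the poise is at (257,217). I'll check the choice in a close crop.

```bash
python3 - <<'E'
from h import *
np.set_printoptions(precision=4,suppress=True)
S=dict(np.load('scene.npz'));T=dict(np.load('top.npz'))
a=cv2.cvtColor(S['color'],cv2.COLOR_RGB2BGR)
A=cv2.resize(a[120:220,320:460],None,fx=4,fy=4,interpolation=3);B=cv2.resize(a[215:365,60:210],(400,400),interpolation=3)
cv2.imwrite('pics/crop1.png',np.vstack([np.hstack([A[:,:400]*1,B])]))
PS=cloud(S);PT=cloud(T)
P=np.vstack([PS.reshape(-1,3),PT.reshape(-1,3)])
P=P[~np.isnan(P).any(1)]
def circ(n,x,y,r,z0,z1,cloudp=None):
    q=P if cloudp is None else cloudp
    m=(np.hypot(q[:,0]-x,q[:,1]-y)<r)&(q[:,2]>z0)&(q[:,2]<z1); q=q[m]
    if len(q)<5: print(n,len(q));return
    (cx,cy),rr=cv2.minEnclosingCircle(q[:,:2].astype(np.float32))
    print(n,len(q),'mec',round(cx,4),round(cy,4),round(rr,4),'mean',q.mean(0),'zmed/max',np.median(q[:,2]),q[:,2].max())
for n,u,v in[('bottlecap',113,206),('slim',155,247),('1000',383,228),('500',411,213),('200',437,200),('purple',430,158),('panL',209,174),('panR',317,171),('poise',257,217),('scaleTop',262,150),('calc',241,264)]:
    print(n,'top',pt(T,u,v))
for n,u,v in[('bottlecap',422,152),('slim',363,139),('1000',157,237),('500',127,266),('200',93,297),('panL',365,188),('panR',260,240),('poise',294,181)]:
    print(n,'scene',pt(S,u,v))
E
```

```text
bottlecap top [0.4936 0.4061 0.1422]
slim top [0.3861 0.2932 0.1594]
1000 top [ 0.4256 -0.2834  0.0937]
500 top [ 0.4653 -0.3635  0.0796]
200 top [ 0.5047 -0.4486  0.0431]
purple top [ 0.6165 -0.4283  0.0719]
panL top [0.5688 0.1625 0.148 ]
panR top [ 0.5762 -0.1144  0.1206]
poise top [0.4545 0.0422 0.1554]
scaleTop top [0.6218 0.0259 0.1701]
calc top [0.3441 0.0955 0.0165]
bottlecap scene [0.5085 0.4001 0.1404]
slim scene [0.3958 0.2942 0.1522]
1000 scene [ 0.4353 -0.2905  0.091 ]
500 scene [ 0.4753 -0.369   0.0767]
200 scene [ 0.5113 -0.4478  0.0624]
panL scene [0.5703 0.1634 0.1473]
panR scene [ 0.58   -0.1134  0.1183]
poise scene [0.4658 0.0372 0.1462]
```

View pics/crop1.png

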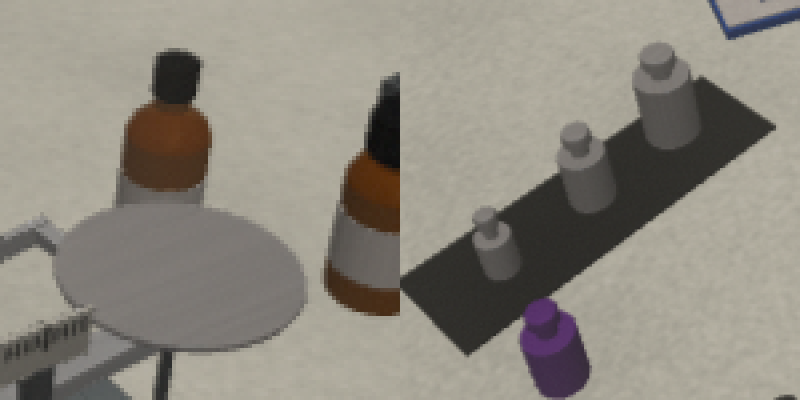

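Crop: left is the slim narrow-cap bottle, with the wide-capped sample bottle at its right edge. On the right the three steel weights show in size order, so the middle one (scene 130,278) is the 500 g; the purple one is separate. Next I'll fit centres.

```bash
python3 - <<'E'
from h import *
np.set_printoptions(precision=4,suppress=True)
for n in('scene','top'):
    q=cloud(dict(np.load(n+'.npz'))).reshape(-1,3);q=q[~np.isnan(q).any(1)]
    for nm,x,y,r,z0,z1 in[('cap',.5,.403,.045,.137,.15),('body',.5,.403,.06,.03,.09),('slimcap',.39,.294,.03,.15,.17),('k500',.472,-.368,.03,.065,.085),('b500',.472,-.368,.035,.01,.05),('k1000',.432,-.288,.03,.08,.1),('panL',.575,.155,.09,.14,.155),('panR',.58,-.115,.09,.112,.128),('poise',.46,.04,.025,.138,.16)]:
        m=(np.hypot(q[:,0]-x,q[:,1]-y)<r)&(q[:,2]>z0)&(q[:,2]<z1);p=q[m]
        if len(p)<4: print(n,nm,len(p));continue
        (a,b),rr=cv2.minEnclosingCircle(p[:,:2].astype(np.float32))
        print(n,nm,len(p),'mec %.4f %.4f r%.4f'%(a,b,rr),p.mean(0),'zmax %.3f'%p[:,2].max())
E
```

```text
scene cap 175 mec 0.4962 0.4147 r0.0278 [0.4969 0.4132 0.1405] zmax 0.144
scene body 510 mec 0.4974 0.4125 r0.0356 [0.5119 0.3953 0.061 ] zmax 0.090
scene slimcap 77 mec 0.3880 0.3021 r0.0160 [0.3901 0.3006 0.1562] zmax 0.160
scene k500 104 mec 0.4682 -0.3709 r0.0117 [ 0.471  -0.3714  0.0748] zmax 0.080
scene b500 243 mec 0.4702 -0.3713 r0.0189 [ 0.4813 -0.3724  0.0294] zmax 0.049
scene k1000 129 mec 0.4266 -0.2900 r0.0154 [ 0.4302 -0.2917  0.0893] zmax 0.094
scene panL 1845 mec 0.5661 0.1648 r0.0739 [0.5711 0.1615 0.1472] zmax 0.151
scene panR 2605 mec 0.5778 -0.1139 r0.0726 [ 0.5819 -0.1165  0.1193] zmax 0.123
scene poise 79 mec 0.4575 0.0381 r0.0122 [0.4599 0.0382 0.1489] zmax 0.154
top cap 331 mec 0.4965 0.4139 r0.0267 [0.4972 0.4139 0.1424] zmax 0.148
top body 219 mec 0.4973 0.4125 r0.0353 [0.4871 0.3899 0.0626] zmax 0.090
top slimcap 133 mec 0.3892 0.3023 r0.0156 [0.3888 0.3015 0.1589] zmax 0.164
top k500 61 mec 0.4686 -0.3721 r0.0121 [ 0.4689 -0.3715  0.0781] zmax 0.083
top b500 66 mec 0.4645 -0.3676 r0.0254 [ 0.4641 -0.3596  0.0306] zmax 0.050
top k1000 99 mec 0.4285 -0.2922 r0.0146 [ 0.428  -0.2908  0.092 ] zmax 0.097
top panL 2431 mec 0.5695 0.1629 r0.0722 [0.5684 0.1626 0.1487] zmax 0.155
top panR 2303 mec 0.5800 -0.1154 r0.0722 [ 0.5791 -0.1151  0.121 ] zmax 0.128
top poise 64 mec 0.4580 0.0396 r0.0108 [0.4577 0.0396 0.1525] zmax 0.158
```

Call:
{"op": "step_arm", "data": {"commands": [{"gripper":-1,"spin":-7.3},{"gripper":-1,"spin":-7.3},{"gripper":-1,"spin":-7.2},{"gripper":-1,"x":-35,"y":-30},{"gripper":-1,"x":-35,"y":-30},{"gripper":-1,"x":-35,"y":-30},{"gripper":-1,"x":-35,"y":-30},{"gripper":-1,"x":-35,"y":-30},{"gripper":-1,"x":-35,"y":-30},{"gripper":-1,"x":-35,"y":-30}], "force": 60}}

```text
invalid input
```

Call:
{"op": "step_arm", "data": {"commands": [{"gripper":-1,"x":0,"y":0,"z":0,"spin":-7.3},{"gripper":-1,"x":0,"y":0,"z":0,"spin":-7.3},{"gripper":-1,"x":0,"y":0,"z":0,"spin":-7.2},{"gripper":-1,"x":-35,"y":-30,"z":0,"spin":0},{"gripper":-1,"x":-35,"y":-30,"z":0,"spin":0},{"gripper":-1,"x":-35,"y":-30,"z":0,"spin":0},{"gripper":-1,"x":-35,"y":-30,"z":0,"spin":0},{"gripper":-1,"x":-35,"y":-30,"z":0,"spin":0},{"gripper":-1,"x":-35,"y":-30,"z":0,"spin":0},{"gripper":-1,"x":-35,"y":-30,"z":0,"spin":0}], "force": 60}}

```text
time: 1.1
eef_pos: [0.4963, 0.4155, 0.2447]
tcp_rot: [-0.0, 1.0, -0.0, -0.0]
contact_force: [0.3, 0.1, -0.3]
opening: 0.998
finger_force: 0.0
```

Call:
{"op": "step_arm", "data": {"commands": [{"gripper":-1,"x":0,"y":-2,"z":15,"spin":0},{"gripper":-1,"x":0,"y":0,"z":20,"spin":0},{"gripper":-1,"x":0,"y":0,"z":20,"spin":0},{"gripper":-1,"x":0,"y":0,"z":20,"spin":0},{"gripper":-1,"x":0,"y":0,"z":20,"spin":0},{"gripper":-1,"x":0,"y":0,"z":15,"spin":0},{"gripper":-1,"x":0,"y":0,"z":7,"spin":0},{"gripper":-1,"x":0,"y":0,"z":0,"spin":0},{"gripper":1,"x":0,"y":0,"z":0,"spin":0},{"gripper":1,"x":0,"y":0,"z":0,"spin":0}], "force": 60}}

```text
time: 2.1
eef_pos: [0.4961, 0.4156, 0.1298]
tcp_rot: [-0.0, 1.0, 0.001, 0.001]
contact_force: [-0.4, 0.1, -0.6]
opening: 0.69
finger_force: 0.0
```

Call:
{"op": "step_arm", "data": {"commands": [{"gripper":1,"x":0,"y":0,"z":0,"spin":0},{"gripper":1,"x":0,"y":0,"z":0,"spin":0},{"gripper":1,"x":0,"y":0,"z":0,"spin":0},{"gripper":1,"x":0,"y":0,"z":0,"spin":0},{"gripper":1,"x":0,"y":0,"z":-4,"spin":0},{"gripper":1,"x":0,"y":0,"z":-4,"spin":0},{"gripper":1,"x":0,"y":0,"z":-4,"spin":0},{"gripper":1,"x":0,"y":0,"z":-4,"spin":0},{"gripper":1,"x":0,"y":0,"z":-4,"spin":0},{"gripper":1,"x":0,"y":0,"z":0,"spin":0}]}}

```text
time: 3.1
eef_pos: [0.4957, 0.4152, 0.1491]
tcp_rot: [-0.0, 1.0, 0.0, 0.001]
contact_force: [0.5, -0.7, -6.0]
opening: 0.592
finger_force: 63.1
```

Call:
{"op": "step_arm", "data": {"commands": [{"gripper":1,"x":0,"y":0,"z":-8,"spin":0},{"gripper":1,"x":0,"y":0,"z":-16,"spin":0},{"gripper":1,"x":0,"y":0,"z":-20,"spin":0},{"gripper":1,"x":0,"y":0,"z":-20,"spin":0},{"gripper":1,"x":0,"y":0,"z":-20,"spin":0},{"gripper":1,"x":0,"y":0,"z":-20,"spin":0},{"gripper":1,"x":0,"y":0,"z":-20,"spin":0},{"gripper":1,"x":0,"y":0,"z":-20,"spin":0},{"gripper":1,"x":0,"y":0,"z":-16,"spin":0},{"gripper":1,"x":0,"y":0,"z":-8,"spin":0}]}}

```text
time: 4.1
eef_pos: [0.496, 0.4154, 0.3198]
tcp_rot: [-0.0, 1.0, 0.001, 0.002]
contact_force: [-0.1, -0.2, -5.8]
opening: 0.591
finger_force: 63.4
```

Call:
{"op": "step_arm", "data": {"commands": [{"gripper":1,"x":-2,"y":-7,"z":0,"spin":0},{"gripper":1,"x":-5,"y":-16,"z":0,"spin":0},{"gripper":1,"x":-7,"y":-25,"z":0,"spin":0},{"gripper":1,"x":-9,"y":-32,"z":0,"spin":0},{"gripper":1,"x":-12,"y":-40,"z":0,"spin":0},{"gripper":1,"x":-12,"y":-40,"z":0,"spin":0},{"gripper":1,"x":-9,"y":-35,"z":0,"spin":0},{"gripper":1,"x":-8,"y":-28,"z":0,"spin":0},{"gripper":1,"x":-5,"y":-18,"z":0,"spin":0},{"gripper":1,"x":-3,"y":-10,"z":0,"spin":0}]}}

```text
time: 5.1
eef_pos: [0.5673, 0.161, 0.3145]
tcp_rot: [0.001, 1.0, -0.001, -0.002]
contact_force: [-0.2, -0.0, -5.9]
opening: 0.589
finger_force: 63.8
```

Call:
{"op": "step_arm", "data": {"commands": [{"gripper":1,"x":0,"y":3,"z":5,"spin":0},{"gripper":1,"x":0,"y":0,"z":8,"spin":0},{"gripper":1,"x":0,"y":0,"z":8,"spin":0},{"gripper":1,"x":0,"y":0,"z":6,"spin":0},{"gripper":1,"x":0,"y":0,"z":4,"spin":0},{"gripper":1,"x":0,"y":0,"z":3,"spin":0},{"gripper":1,"x":0,"y":0,"z":3,"spin":0},{"gripper":1,"x":0,"y":0,"z":3,"spin":0},{"gripper":1,"x":0,"y":0,"z":3,"spin":0},{"gripper":1,"x":0,"y":0,"z":0,"spin":0}]}}

```text
time: 6.1
eef_pos: [0.5674, 0.1671, 0.2729]
tcp_rot: [-0.0, 1.0, -0.0, -0.0]
contact_force: [-0.1, 0.1, -5.8]
opening: 0.588
finger_force: 63.9
```

```bash
python3 - <<'E'
from h import *
c=cam('scene');save(c,'s2.png')
a=cv2.cvtColor(c['color'],cv2.COLOR_RGB2BGR)[100:280,220:440]
cv2.imwrite('pics/s2c.png',cv2.resize(a,None,fx=3,fy=3,interpolation=3))
P=cloud(c).reshape(-1,3);P=P[~np.isnan(P).any(1)]
for x,y in((.568,.164),(.579,-.115)):
    m=(abs(np.hypot(P[:,0]-x,P[:,1]-y)-.05)<.018)&(P[:,2]>.1)&(P[:,2]<.16)
    print(np.median(P[m,2]))
print(get_state()['contact_force'])
E
```

```text
0.140669495907768
0.1259830090845151
[-1.1678425   0.39785605 -5.59452671]
```

View pics/s2c.png

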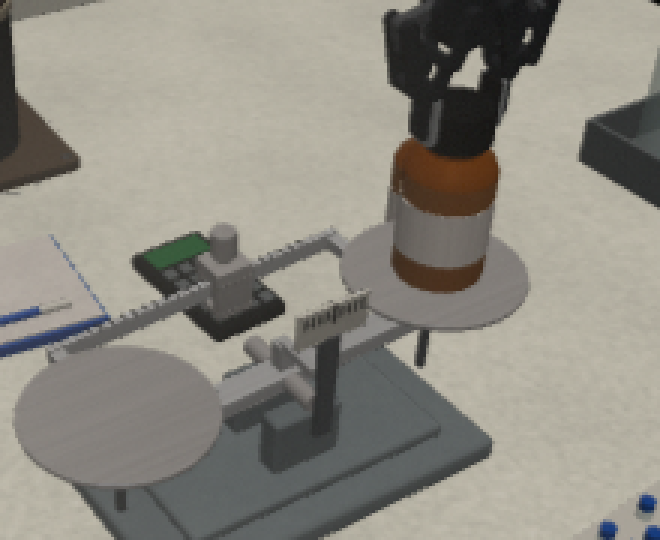

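The bottle stands on the left pan, at crop (440,280), and that pan has begun to sink to about 0.141 m. I'll follow it down.

Call:
{"op": "step_arm", "data": {"commands": [{"gripper":1,"x":0,"y":-2,"z":3,"spin":0},{"gripper":1,"x":0,"y":0,"z":3,"spin":0},{"gripper":1,"x":0,"y":0,"z":3,"spin":0},{"gripper":1,"x":0,"y":0,"z":3,"spin":0},{"gripper":1,"x":0,"y":0,"z":3,"spin":0},{"gripper":1,"x":0,"y":0,"z":2,"spin":0},{"gripper":1,"x":0,"y":0,"z":2,"spin":0},{"gripper":1,"x":0,"y":0,"z":1,"spin":0},{"gripper":1,"x":0,"y":0,"z":1,"spin":0},{"gripper":1,"x":0,"y":0,"z":0,"spin":0}]}}

```text
time: 7.15
eef_pos: [0.5674, 0.1651, 0.2521]
tcp_rot: [-0.0, 1.0, -0.0, -0.0]
contact_force: [0.7, -0.6, -5.0]
opening: 0.588
finger_force: 63.9
```

Call:
{"op": "step_arm", "data": {"commands": [{"gripper":1,"x":0,"y":0,"z":1,"spin":0},{"gripper":1,"x":0,"y":0,"z":1,"spin":0},{"gripper":1,"x":0,"y":0,"z":1,"spin":0},{"gripper":1,"x":0,"y":0,"z":1,"spin":0},{"gripper":1,"x":0,"y":0,"z":0,"spin":0},{"gripper":1,"x":0,"y":0,"z":0,"spin":0},{"gripper":1,"x":0,"y":0,"z":0,"spin":0},{"gripper":1,"x":0,"y":0,"z":0,"spin":0},{"gripper":1,"x":0,"y":0,"z":0,"spin":0},{"gripper":1,"x":0,"y":0,"z":0,"spin":0}]}}

```text
time: 8.15
eef_pos: [0.5677, 0.165, 0.2486]
tcp_rot: [-0.0, 1.0, -0.0, 0.0]
contact_force: [-0.3, -1.7, 0.5]
opening: 0.59
finger_force: 64.4
```

Call:
{"op": "step_arm", "data": {"commands": [{"gripper":-1,"x":0,"y":0,"z":0,"spin":0},{"gripper":-1,"x":0,"y":0,"z":0,"spin":0},{"gripper":-1,"x":0,"y":0,"z":0,"spin":0},{"gripper":-1,"x":0,"y":0,"z":0,"spin":0},{"gripper":-1,"x":0,"y":0,"z":-5,"spin":0},{"gripper":-1,"x":0,"y":0,"z":-10,"spin":0},{"gripper":-1,"x":0,"y":0,"z":-15,"spin":0},{"gripper":-1,"x":0,"y":0,"z":-15,"spin":0},{"gripper":-1,"x":0,"y":0,"z":-15,"spin":0},{"gripper":-1,"x":0,"y":0,"z":-15,"spin":0}]}}

```text
time: 9.15
eef_pos: [0.5678, 0.1652, 0.3255]
tcp_rot: [-0.0, 1.0, 0.0, 0.001]
contact_force: [-0.1, 0.5, -0.3]
opening: 0.997
finger_force: 0.0
```

```bash
python3 - <<'E'
from h import *
c=cam('scene')
P=cloud(c).reshape(-1,3);P=P[~np.isnan(P).any(1)]
for x,y in((.568,.164),(.579,-.115)):
    m=(abs(np.hypot(P[:,0]-x,P[:,1]-y)-.053)<.015)&(P[:,2]>.1)&(P[:,2]<.16)
    print(np.median(P[m,2]))
m=(np.hypot(P[:,0]-.568,P[:,1]-.164)<.035)&(P[:,2]>.14)&(P[:,2]<.27);q=P[m];print(cv2.minEnclosingCircle(q[:,:2].astype('f')),q[:,2].max())
print(get_state()['eef_pos'],get_state()['contact_force'])
E
```

```text
0.11666949625474593
0.15006054630388155
((0.5685785412788391, 0.1632169783115387), 0.0348256453871727) 0.26198987909896165
[0.56879893 0.16528204 0.3287558 ] [0.09684861 0.57428148 1.81022131]
```

Call:
{"op": "step_arm", "data": {"commands": [{"gripper":-1,"x":5,"y":-25,"z":0,"spin":0},{"gripper":-1,"x":10,"y":-45,"z":0,"spin":0},{"gripper":-1,"x":10,"y":-48,"z":0,"spin":0},{"gripper":-1,"x":10,"y":-48,"z":0,"spin":0},{"gripper":-1,"x":10,"y":-48,"z":0,"spin":0},{"gripper":-1,"x":10,"y":-48,"z":0,"spin":0},{"gripper":-0.4,"x":10,"y":-48,"z":0,"spin":0},{"gripper":-0.4,"x":10,"y":-48,"z":0,"spin":0},{"gripper":-0.4,"x":10,"y":-48,"z":0,"spin":0},{"gripper":-0.4,"x":10,"y":-48,"z":0,"spin":0}]}}

```text
time: 10.2
eef_pos: [0.4721, -0.2908, 0.324]
tcp_rot: [-0.0, 1.0, -0.0, 0.0]
contact_force: [1.0, -0.0, 1.2]
opening: 0.7
finger_force: 0.0
```

Call:
{"op": "step_arm", "data": {"commands": [{"gripper":-0.4,"x":4,"y":-42,"z":0,"spin":0},{"gripper":-0.4,"x":0,"y":-40,"z":0,"spin":0},{"gripper":-0.4,"x":0,"y":0,"z":20,"spin":8.5},{"gripper":-0.4,"x":0,"y":0,"z":20,"spin":8.5},{"gripper":-0.4,"x":0,"y":0,"z":20,"spin":8.5},{"gripper":-0.4,"x":0,"y":0,"z":20,"spin":8.5},{"gripper":-0.4,"x":0,"y":0,"z":20,"spin":8.5},{"gripper":-0.4,"x":0,"y":0,"z":20,"spin":8.5},{"gripper":-0.4,"x":0,"y":0,"z":20,"spin":8.5},{"gripper":-0.4,"x":0,"y":0,"z":20,"spin":8.5}]}}

```text
time: 11.2
eef_pos: [0.469, -0.3711, 0.1629]
tcp_rot: [0.561, 0.828, -0.0, 0.0]
contact_force: [0.2, -0.7, 0.3]
opening: 0.703
finger_force: 0.0
```

Call:
{"op": "step_arm", "data": {"commands": [{"gripper":-0.4,"x":0,"y":0,"z":10,"spin":7.3},{"gripper":-0.4,"x":0,"y":0,"z":10,"spin":7.3},{"gripper":-0.4,"x":0,"y":0,"z":10,"spin":7.2},{"gripper":-0.4,"x":0,"y":0,"z":18,"spin":0},{"gripper":-0.4,"x":0,"y":0,"z":18,"spin":0},{"gripper":-0.4,"x":0,"y":0,"z":18,"spin":0},{"gripper":-0.4,"x":0,"y":0,"z":18,"spin":0},{"gripper":-0.4,"x":0,"y":0,"z":15,"spin":0},{"gripper":-0.4,"x":0,"y":0,"z":10,"spin":0},{"gripper":-0.4,"x":0,"y":0,"z":5,"spin":0}]}}

```text
time: 12.2
eef_pos: [0.4686, -0.3707, 0.0303]
tcp_rot: [0.706, 0.709, 0.0, -0.001]
contact_force: [-0.0, -0.3, 0.9]
opening: 0.703
finger_force: 0.0
```

Call:
{"op": "step_arm", "data": {"commands": [{"gripper":-0.4,"x":0,"y":0,"z":0,"spin":0},{"gripper":1,"x":0,"y":0,"z":0,"spin":0},{"gripper":1,"x":0,"y":0,"z":0,"spin":0},{"gripper":1,"x":0,"y":0,"z":0,"spin":0},{"gripper":1,"x":0,"y":0,"z":0,"spin":0},{"gripper":1,"x":0,"y":0,"z":0,"spin":0},{"gripper":1,"x":0,"y":0,"z":-5,"spin":0},{"gripper":1,"x":0,"y":0,"z":-5,"spin":0},{"gripper":1,"x":0,"y":0,"z":-5,"spin":0},{"gripper":1,"x":0,"y":0,"z":0,"spin":0}]}}

```text
time: 13.2
eef_pos: [0.4691, -0.371, 0.0466]
tcp_rot: [0.706, 0.709, 0.0, 0.0]
contact_force: [-0.4, -0.5, -5.3]
opening: 0.436
finger_force: 60.5
```

Call:
{"op": "step_arm", "data": {"commands": [{"gripper":1,"x":0,"y":0,"z":-8,"spin":0},{"gripper":1,"x":0,"y":0,"z":-16,"spin":0},{"gripper":1,"x":0,"y":0,"z":-24,"spin":0},{"gripper":1,"x":0,"y":0,"z":-25,"spin":0},{"gripper":1,"x":0,"y":0,"z":-25,"spin":0},{"gripper":1,"x":0,"y":0,"z":-25,"spin":0},{"gripper":1,"x":0,"y":0,"z":-25,"spin":0},{"gripper":1,"x":0,"y":0,"z":-22,"spin":0},{"gripper":1,"x":0,"y":0,"z":-14,"spin":0},{"gripper":1,"x":0,"y":0,"z":-8,"spin":0}]}}

```text
time: 14.2
eef_pos: [0.4693, -0.3713, 0.2408]
tcp_rot: [0.706, 0.709, -0.0, 0.002]
contact_force: [0.5, 0.5, -5.2]
opening: 0.432
finger_force: 60.7
```

Call:
{"op": "step_arm", "data": {"commands": [{"gripper":1,"x":7,"y":3,"z":0,"spin":0},{"gripper":1,"x":16,"y":7,"z":0,"spin":0},{"gripper":1,"x":25,"y":11,"z":0,"spin":0},{"gripper":1,"x":34,"y":14,"z":0,"spin":0},{"gripper":1,"x":42,"y":18,"z":0,"spin":0},{"gripper":1,"x":42,"y":18,"z":0,"spin":0},{"gripper":1,"x":35,"y":15,"z":0,"spin":0},{"gripper":1,"x":28,"y":12,"z":0,"spin":0},{"gripper":1,"x":18,"y":8,"z":0,"spin":0},{"gripper":1,"x":9,"y":4,"z":0,"spin":0}]}}

```text
time: 15.2
eef_pos: [0.5775, -0.1109, 0.2363]
tcp_rot: [0.705, 0.71, -0.0, -0.002]
contact_force: [-0.2, -0.2, -4.5]
opening: 0.43
finger_force: 60.8
```

Call:
{"op": "step_arm", "data": {"commands": [{"gripper":1,"x":0,"y":0,"z":6,"spin":0},{"gripper":1,"x":0,"y":0,"z":10,"spin":0},{"gripper":1,"x":0,"y":0,"z":10,"spin":0},{"gripper":1,"x":0,"y":0,"z":8,"spin":0},{"gripper":1,"x":0,"y":0,"z":6,"spin":0},{"gripper":1,"x":0,"y":0,"z":3,"spin":0},{"gripper":1,"x":0,"y":0,"z":3,"spin":0},{"gripper":1,"x":0,"y":0,"z":3,"spin":0},{"gripper":1,"x":0,"y":0,"z":2,"spin":0},{"gripper":1,"x":0,"y":0,"z":0,"spin":0}]}}

```text
time: 16.2
eef_pos: [0.5778, -0.1145, 0.1872]
tcp_rot: [0.706, 0.709, -0.0, -0.0]
contact_force: [-0.2, 0.5, -4.7]
opening: 0.43
finger_force: 60.8
```

Not in contact yet, about 8 mm to go.

Call:
{"op": "step_arm", "data": {"commands": [{"gripper":1,"x":0,"y":0,"z":2,"spin":0},{"gripper":1,"x":0,"y":0,"z":2,"spin":0},{"gripper":1,"x":0,"y":0,"z":1,"spin":0},{"gripper":1,"x":0,"y":0,"z":1,"spin":0},{"gripper":1,"x":0,"y":0,"z":1,"spin":0},{"gripper":1,"x":0,"y":0,"z":1,"spin":0},{"gripper":1,"x":0,"y":0,"z":1,"spin":0},{"gripper":1,"x":0,"y":0,"z":0,"spin":0},{"gripper":1,"x":0,"y":0,"z":0,"spin":0},{"gripper":1,"x":0,"y":0,"z":0,"spin":0}]}}

```text
time: 17.2
eef_pos: [0.5779, -0.1147, 0.1788]
tcp_rot: [0.706, 0.709, -0.0, 0.0]
contact_force: [-3.1, 0.1, -0.8]
opening: 0.433
finger_force: 60.8
```

Call:
{"op": "step_arm", "data": {"commands": [{"gripper":0.0,"x":0,"y":0,"z":0,"spin":0},{"gripper":-0.4,"x":0,"y":0,"z":0,"spin":0},{"gripper":-0.4,"x":0,"y":0,"z":0,"spin":0},{"gripper":-0.4,"x":0,"y":0,"z":0,"spin":0},{"gripper":-0.4,"x":0,"y":0,"z":-5,"spin":0},{"gripper":-0.4,"x":0,"y":0,"z":-15,"spin":0},{"gripper":-0.4,"x":0,"y":0,"z":-20,"spin":0},{"gripper":-0.4,"x":0,"y":0,"z":-20,"spin":0},{"gripper":-0.4,"x":0,"y":0,"z":-20,"spin":0},{"gripper":-0.4,"x":0,"y":0,"z":-20,"spin":0}]}}

```text
time: 18.2
eef_pos: [0.5781, -0.1145, 0.2808]
tcp_rot: [0.706, 0.709, 0.0, 0.001]
contact_force: [1.0, 0.3, -0.6]
opening: 0.698
finger_force: 0.0
```

```bash
cat >> h.py <<'E'
def bal():
    for n in('scene','top'):
        P=cloud(cam(n)).reshape(-1,3);P=P[~np.isnan(P).any(1)];o=[]
        for x,y in((.5685,.164),(.579,-.115)):
            m=(abs(np.hypot(P[:,0]-x,P[:,1]-y)-.053)<.015)&(P[:,2]>.1)&(P[:,2]<.16); o.append(np.median(P[m,2]))
        k=(abs(P[:,0]-.459)<.012)&(abs(P[:,1]-.02)<.13)&(P[:,2]>.13)&(P[:,2]<.167); q=P[k]
        top=q[q[:,2]>q[:,2].max()-.012] if len(q) else q
        print(n,'pans %.4f %.4f tilt %.4f'%(*o,(o[1]-o[0])/.28),'knob',len(top),top.mean(0).round(4),(top[:,1].min()+top[:,1].max())/2)
    s=get_state();print(s['time'],s['eef_pos'],s['contact_force'],s['opening'])
E
python3 - <<'E'
from h import *
bal()
c=dict(np.load('scene.npz'));a=cv2.cvtColor(c['color'],cv2.COLOR_RGB2BGR)[100:280,220:440]
cv2.imwrite('pics/s3c.png',cv2.resize(a,None,fx=3,fy=3,interpolation=3))
E
```

```text
scene pans 0.1191 0.1476 tilt 0.1020 knob 63 [0.459  0.048  0.1451] 0.0486896068551908
top pans 0.1204 nan tilt nan knob 60 [0.4582 0.0484 0.1491] 0.04771978663140597
18.3 [ 0.57968588 -0.11513431  0.28377713] [ 0.00589706 -0.54826098 -0.12588612] 0.7019732647174498
  return _methods._mean(a, axis=axis, dtype=dtype,
  ret = ret.dtype.type(ret / rcount)
```

View pics/s3c.png

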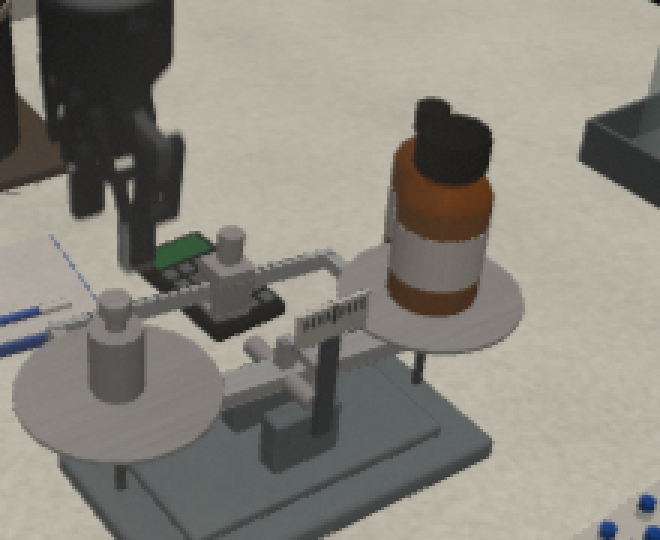

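Call:
{"op": "step_arm", "data": {"commands": [{"gripper":0.1,"x":20,"y":-15,"z":0,"spin":0},{"gripper":0.1,"x":33,"y":-25,"z":0,"spin":0},{"gripper":0.1,"x":40,"y":-30,"z":0,"spin":0},{"gripper":0.1,"x":40,"y":-30,"z":0,"spin":0},{"gripper":0.1,"x":30,"y":-20,"z":0,"spin":0},{"gripper":0.1,"x":0,"y":0,"z":0,"spin":-8.5},{"gripper":0.1,"x":0,"y":0,"z":0,"spin":-8.5},{"gripper":0.1,"x":0,"y":0,"z":0,"spin":-8.5},{"gripper":0.1,"x":0,"y":0,"z":0,"spin":-8.5},{"gripper":0.1,"x":0,"y":0,"z":0,"spin":-8.5}]}}

```text
time: 19.3
eef_pos: [0.4568, 0.0481, 0.2779]
tcp_rot: [0.398, 0.917, -0.0, -0.0]
contact_force: [0.4, 0.5, 1.1]
opening: 0.451
finger_force: 0.0
```

Call:
{"op": "step_arm", "data": {"commands": [{"gripper":0.1,"x":0,"y":0,"z":7,"spin":-8.5},{"gripper":0.1,"x":0,"y":0,"z":7,"spin":-8.5},{"gripper":0.1,"x":0,"y":0,"z":7,"spin":-8.5},{"gripper":0.1,"x":0,"y":0,"z":7,"spin":-8.5},{"gripper":0.1,"x":0,"y":0,"z":7,"spin":-8.5},{"gripper":0.1,"x":0,"y":0,"z":0,"spin":-5},{"gripper":0.1,"x":0,"y":0,"z":0,"spin":0},{"gripper":0.1,"x":0,"y":0,"z":0,"spin":0},{"gripper":0.1,"x":0,"y":0,"z":0,"spin":0},{"gripper":0.1,"x":0,"y":0,"z":0,"spin":0}]}}

```text
time: 20.3
eef_pos: [0.4572, 0.048, 0.2435]
tcp_rot: [-0.002, 1.0, -0.0, 0.0]
contact_force: [-0.0, -0.1, -0.5]
opening: 0.453
finger_force: 0.0
```

Call:
{"op": "step_arm", "data": {"commands": [{"gripper":0.1,"x":-1,"y":0,"z":15,"spin":0},{"gripper":0.1,"x":0,"y":0,"z":20,"spin":0},{"gripper":0.1,"x":0,"y":0,"z":20,"spin":0},{"gripper":0.1,"x":0,"y":0,"z":15,"spin":0},{"gripper":0.1,"x":0,"y":0,"z":10,"spin":0},{"gripper":0.1,"x":0,"y":0,"z":8,"spin":0},{"gripper":0.1,"x":0,"y":0,"z":5,"spin":0},{"gripper":0.1,"x":0,"y":0,"z":4,"spin":0},{"gripper":0.1,"x":0,"y":0,"z":0,"spin":0},{"gripper":0.1,"x":0,"y":0,"z":0,"spin":0}]}}

```text
time: 21.3
eef_pos: [0.4585, 0.048, 0.1468]
tcp_rot: [-0.002, 1.0, -0.0, 0.0]
contact_force: [0.4, -0.4, -0.0]
opening: 0.449
finger_force: 0.0
```

Call:
{"op": "step_arm", "data": {"commands": [{"gripper":0.1,"x":0,"y":-4,"z":0,"spin":0},{"gripper":0.1,"x":0,"y":-4,"z":0,"spin":0},{"gripper":0.1,"x":0,"y":-5,"z":0,"spin":0},{"gripper":0.1,"x":0,"y":-5,"z":0,"spin":0},{"gripper":0.1,"x":0,"y":-5,"z":0,"spin":0},{"gripper":0.1,"x":0,"y":-5,"z":0,"spin":0},{"gripper":0.1,"x":0,"y":-5,"z":0,"spin":0},{"gripper":0.1,"x":0,"y":-4,"z":0,"spin":0},{"gripper":0.1,"x":0,"y":3,"z":0,"spin":0},{"gripper":0.1,"x":0,"y":3,"z":0,"spin":0}]}}

```text
time: 22.3
eef_pos: [0.4581, 0.017, 0.1462]
tcp_rot: [-0.002, 1.0, -0.0, -0.0]
contact_force: [-0.6, 0.6, -0.9]
opening: 0.451
finger_force: 0.0
```

```bash
python3 - 2>/dev/null <<'E'
from h import *
bal()
c=dict(np.load('scene.npz'));a=cv2.cvtColor(c['color'],cv2.COLOR_RGB2BGR)[100:280,220:440]
cv2.imwrite('pics/s4c.png',cv2.resize(a,None,fx=3,fy=3,interpolation=3))
E
```

```text
scene pans 0.1191 0.1475 tilt 0.1015 knob 74 [0.4616 0.0121 0.1609] 0.015021617812890325
```

```bash
python3 - <<'E'
from h import *
c=dict(np.load('scene.npz'));a=cv2.cvtColor(c['color'],cv2.COLOR_RGB2BGR)[100:280,220:440]
cv2.imwrite('pics/s4c.png',cv2.resize(a,None,fx=3,fy=3,interpolation=3))
print(get_state()['time'])
E
sed -i 's/^    for n in(.scene.,.top.):\n        P=/&/; s/top=q\[q.*/top=q[q[:,2]>q[:,2].max()-.012] if len(q) else np.zeros((1,3))/' h.py
```

```text
22.4
```

View pics/s4c.png

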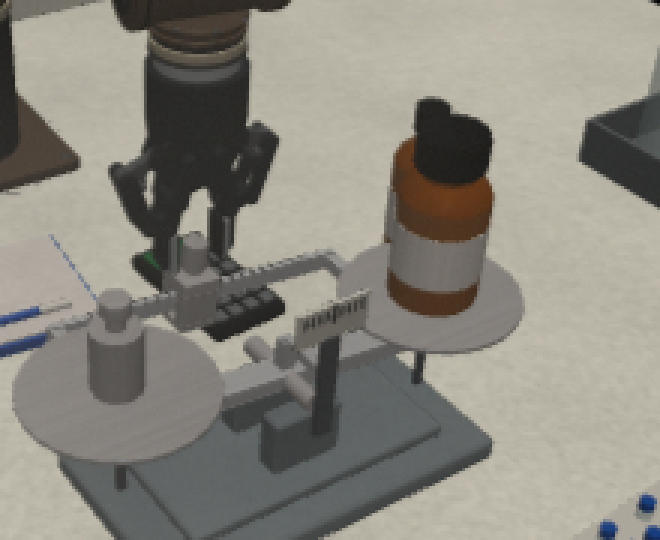

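The poise moved right, with its knob at crop (195,248) between the fingers, but the beam is still on its left-low stop. I'll push further.

Call:
{"op": "step_arm", "data": {"commands": [{"gripper":0.1,"x":0,"y":-5,"z":0,"spin":0},{"gripper":0.1,"x":0,"y":-5,"z":0,"spin":0},{"gripper":0.1,"x":0,"y":-5,"z":0,"spin":0},{"gripper":0.1,"x":0,"y":-5,"z":0,"spin":0},{"gripper":0.1,"x":0,"y":-4,"z":0,"spin":0},{"gripper":0.1,"x":0,"y":3,"z":0,"spin":0},{"gripper":0.1,"x":0,"y":3,"z":0,"spin":0},{"gripper":0.1,"x":0,"y":0,"z":0,"spin":0},{"gripper":0.1,"x":0,"y":0,"z":0,"spin":0},{"gripper":0.1,"x":0,"y":0,"z":0,"spin":0}]}}

```text
time: 23.4
eef_pos: [0.4583, -0.0008, 0.1463]
tcp_rot: [-0.002, 1.0, -0.0, -0.0]
contact_force: [-0.6, 0.8, -0.9]
opening: 0.453
finger_force: 0.0
```

```bash
python3 - 2>/dev/null <<'E'
from h import *
bal()
E
```

```text
scene pans 0.1195 0.1473 tilt 0.0993 knob 78 [ 0.4616 -0.0056  0.1605] -0.0019802694667477305
top pans 0.1207 0.1492 tilt 0.1020 knob 1 [0. 0. 0.] 0.0
23.5 [ 0.45833323 -0.00092597  0.14632211] [ 0.39420753 -0.7341436  -0.2711148 ] 0.4505987891591107
```

Call:
{"op": "step_arm", "data": {"commands": [{"gripper":0.1,"x":0,"y":-6,"z":0,"spin":0},{"gripper":0.1,"x":0,"y":-5,"z":0,"spin":0},{"gripper":0.1,"x":0,"y":-5,"z":0,"spin":0},{"gripper":0.1,"x":0,"y":-5,"z":0,"spin":0},{"gripper":0.1,"x":0,"y":-5,"z":0,"spin":0},{"gripper":0.1,"x":0,"y":3,"z":0,"spin":0},{"gripper":0.1,"x":0,"y":3,"z":0,"spin":0},{"gripper":0.1,"x":0,"y":0,"z":0,"spin":0},{"gripper":0.1,"x":0,"y":0,"z":0,"spin":0},{"gripper":0.1,"x":0,"y":0,"z":0,"spin":0}]}}

```text
time: 24.5
eef_pos: [0.4584, -0.0208, 0.1463]
tcp_rot: [-0.002, 1.0, -0.0, -0.0]
contact_force: [0.1, 0.3, -0.0]
opening: 0.45
finger_force: 0.0
```

Call:
{"op": "step_arm", "data": {"commands": [{"gripper":0.1,"x":0,"y":0,"z":0,"spin":0},{"gripper":0.1,"x":0,"y":0,"z":0,"spin":0},{"gripper":0.1,"x":0,"y":0,"z":0,"spin":0},{"gripper":0.1,"x":0,"y":0,"z":0,"spin":0},{"gripper":0.1,"x":0,"y":0,"z":0,"spin":0},{"gripper":0.1,"x":0,"y":0,"z":0,"spin":0},{"gripper":0.1,"x":0,"y":0,"z":0,"spin":0},{"gripper":0.1,"x":0,"y":0,"z":0,"spin":0},{"gripper":0.1,"x":0,"y":0,"z":0,"spin":0},{"gripper":0.1,"x":0,"y":0,"z":0,"spin":0}]}}

```text
time: 25.5
eef_pos: [0.4584, -0.021, 0.1463]
tcp_rot: [-0.002, 1.0, 0.0, -0.0]
contact_force: [-0.0, 0.4, -1.2]
opening: 0.451
finger_force: 0.0
```

```bash
python3 - 2>/dev/null <<'E'
from h import *
bal()
E
```

```text
scene pans 0.1211 0.1458 tilt 0.0884 knob 82 [ 0.462  -0.0253  0.1601] -0.02313458828112397
top pans 0.1224 0.1473 tilt 0.0889 knob 1 [0. 0. 0.] 0.0
25.6 [ 0.45842997 -0.02099902  0.14631334] [ 0.10869095 -0.47186543  0.77824908] 0.4445771678079817
```

Call:
{"op": "step_arm", "data": {"commands": [{"gripper":0.1,"x":0,"y":-5,"z":0,"spin":0},{"gripper":0.1,"x":0,"y":-5,"z":0,"spin":0},{"gripper":0.1,"x":0,"y":-5,"z":0,"spin":0},{"gripper":0.1,"x":0,"y":-5,"z":0,"spin":0},{"gripper":0.1,"x":0,"y":-5,"z":0,"spin":0},{"gripper":0.1,"x":0,"y":-5,"z":0,"spin":0},{"gripper":0.1,"x":0,"y":-5,"z":0,"spin":0},{"gripper":0.1,"x":0,"y":-4,"z":0,"spin":0},{"gripper":0.1,"x":0,"y":3,"z":0,"spin":0},{"gripper":0.1,"x":0,"y":3,"z":0,"spin":0}]}}

```text
time: 26.6
eef_pos: [0.4585, -0.054, 0.1463]
tcp_rot: [-0.002, 1.0, -0.0, -0.0]
contact_force: [0.2, 1.1, -0.9]
opening: 0.449
finger_force: 0.0
```

Call:
{"op": "step_arm", "data": {"commands": [{"gripper":0.1,"x":0,"y":0,"z":0,"spin":0},{"gripper":0.1,"x":0,"y":0,"z":0,"spin":0},{"gripper":0.1,"x":0,"y":0,"z":0,"spin":0},{"gripper":0.1,"x":0,"y":0,"z":0,"spin":0},{"gripper":0.1,"x":0,"y":0,"z":0,"spin":0},{"gripper":0.1,"x":0,"y":0,"z":0,"spin":0},{"gripper":0.1,"x":0,"y":0,"z":0,"spin":0},{"gripper":0.1,"x":0,"y":0,"z":0,"spin":0},{"gripper":0.1,"x":0,"y":0,"z":0,"spin":0},{"gripper":0.1,"x":0,"y":0,"z":0,"spin":0}]}}

```text
time: 27.6
eef_pos: [0.4586, -0.054, 0.1463]
tcp_rot: [-0.002, 1.0, 0.0, 0.0]
contact_force: [-0.2, -0.9, -0.1]
opening: 0.446
finger_force: 0.0
```

```bash
python3 - 2>/dev/null <<'E'
from h import *
bal()
E
```

```text
scene pans 0.1298 0.1369 tilt 0.0255 knob 75 [ 0.4625 -0.0574  0.161 ] -0.05529227846186743
top pans 0.1313 0.1383 tilt 0.0250 knob 1 [0. 0. 0.] 0.0
27.7 [ 0.45857811 -0.05400358  0.14633813] [-0.50527844  0.5938118  -0.66812821] 0.45069491364417014
```

Call:
{"op": "step_arm", "data": {"commands": [{"gripper":0.1,"x":0,"y":-5,"z":0,"spin":0},{"gripper":0.1,"x":0,"y":-4,"z":0,"spin":0},{"gripper":0.1,"x":0,"y":-4,"z":0,"spin":0},{"gripper":0.1,"x":0,"y":-3,"z":0,"spin":0},{"gripper":0.1,"x":0,"y":-3,"z":0,"spin":0},{"gripper":0.1,"x":0,"y":3,"z":0,"spin":0},{"gripper":0.1,"x":0,"y":4,"z":0,"spin":0},{"gripper":0.1,"x":0,"y":0,"z":0,"spin":0},{"gripper":0.1,"x":0,"y":0,"z":0,"spin":0},{"gripper":0.1,"x":0,"y":0,"z":0,"spin":0}]}}

```text
time: 28.7
eef_pos: [0.4586, -0.0659, 0.1464]
tcp_rot: [-0.002, 1.0, -0.0, 0.0]
contact_force: [0.2, 0.3, -0.1]
opening: 0.448
finger_force: 0.0
```

Call:
{"op": "step_arm", "data": {"commands": [{"gripper":0.1,"x":0,"y":0,"z":0,"spin":0},{"gripper":0.1,"x":0,"y":0,"z":0,"spin":0},{"gripper":0.1,"x":0,"y":0,"z":0,"spin":0},{"gripper":0.1,"x":0,"y":0,"z":0,"spin":0},{"gripper":0.1,"x":0,"y":0,"z":0,"spin":0},{"gripper":0.1,"x":0,"y":0,"z":0,"spin":0},{"gripper":0.1,"x":0,"y":0,"z":0,"spin":0},{"gripper":0.1,"x":0,"y":0,"z":0,"spin":0},{"gripper":0.1,"x":0,"y":0,"z":0,"spin":0},{"gripper":0.1,"x":0,"y":0,"z":0,"spin":0}]}}

```text
time: 29.7
eef_pos: [0.4586, -0.066, 0.1463]
tcp_rot: [-0.002, 1.0, 0.0, -0.0]
contact_force: [-0.0, 0.1, 0.5]
opening: 0.455
finger_force: 0.0
```

```bash
python3 - 2>/dev/null <<'E'
from h import *
bal()
E
```

```text
scene pans 0.1333 0.1333 tilt -0.0001 knob 77 [ 0.4623 -0.0683  0.1613] -0.06806149390095981
top pans 0.1349 0.1349 tilt -0.0001 knob 1 [0. 0. 0.] 0.0
29.8 [ 0.45861897 -0.06598389  0.14633247] [ 0.12015172  0.10328666 -0.66349965] 0.4493215554919427
```

Level. I'll lift straight off, then check.

Call:
{"op": "step_arm", "data": {"commands": [{"gripper":0.1,"x":0,"y":0,"z":-5,"spin":0},{"gripper":0.1,"x":0,"y":0,"z":-10,"spin":0},{"gripper":0.1,"x":0,"y":0,"z":-15,"spin":0},{"gripper":0.1,"x":0,"y":0,"z":-15,"spin":0},{"gripper":0.1,"x":0,"y":0,"z":-15,"spin":0},{"gripper":0.1,"x":0,"y":0,"z":-15,"spin":0},{"gripper":0.1,"x":0,"y":0,"z":-15,"spin":0},{"gripper":0.1,"x":0,"y":0,"z":-10,"spin":0},{"gripper":0.1,"x":0,"y":0,"z":0,"spin":0},{"gripper":0.1,"x":0,"y":0,"z":0,"spin":0}]}}

```text
time: 30.8
eef_pos: [0.4585, -0.066, 0.2463]
tcp_rot: [-0.002, 1.0, -0.0, 0.0]
contact_force: [-1.1, 0.1, -0.1]
opening: 0.449
finger_force: 0.0
```

Call:
{"op": "step_arm", "data": {"commands": [{"gripper":0.1,"x":0,"y":0,"z":0,"spin":0},{"gripper":0.1,"x":0,"y":0,"z":0,"spin":0},{"gripper":0.1,"x":0,"y":0,"z":0,"spin":0},{"gripper":0.1,"x":0,"y":0,"z":0,"spin":0},{"gripper":0.1,"x":0,"y":0,"z":0,"spin":0},{"gripper":0.1,"x":0,"y":0,"z":0,"spin":0},{"gripper":0.1,"x":0,"y":0,"z":0,"spin":0},{"gripper":0.1,"x":0,"y":0,"z":0,"spin":0},{"gripper":0.1,"x":0,"y":0,"z":0,"spin":0},{"gripper":0.1,"x":0,"y":0,"z":0,"spin":0}]}}

```text
time: 31.8
eef_pos: [0.4586, -0.066, 0.2463]
tcp_rot: [-0.002, 1.0, -0.0, 0.0]
contact_force: [0.4, -0.4, 0.4]
opening: 0.451
finger_force: 0.0
```

```bash
python3 - 2>/dev/null <<'E'
from h import *
bal()
save(dict(np.load('scene.npz')),'end.png')
E
```

```text
scene pans 0.1337 0.1329 tilt -0.0027 knob 68 [ 0.4631 -0.0694  0.1477] -0.06742818279363996
top pans 0.1352 0.1345 tilt -0.0025 knob 6 [ 0.4537 -0.0663  0.1468] -0.06656491562958507
31.9 [ 0.45862928 -0.06600918  0.24636524] [ 0.17371561 -0.44737843  0.27313255] 0.4508954356063471
```

View pics/end.png

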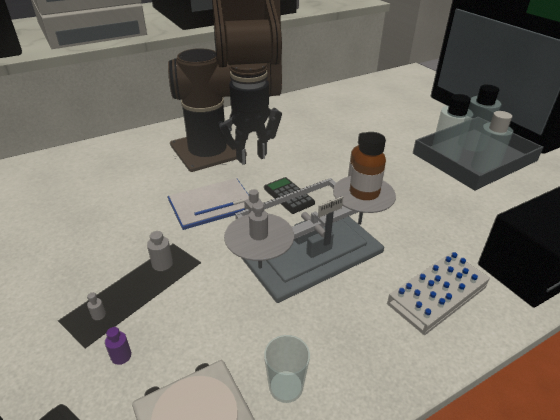

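The bottle is upright on the left pan (367,165) and the 500 g weight on the right pan (258,222). The beam is level, the gripper is clear, and the other objects haven't moved.

```bash
python3 -c "
from plant import *
print(sign_off())"
```

```text
the job is handed in; nothing more can be done
None
```

I handed the job in at about 32 s: the sample bottle stands on the left pan, the 500 g weight on the right pan, and the last camera check showed the beam level to about 0.003 rad with the gripper clear; the judge's verdict was not returned.

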